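Level the bottles, shut the case and press its lid and studs home

TASK

The bottle case cannot be closed because its bottles are heaped up: spread the five bottles so that they all lie on the floor of the case in one layer. Then swing the stiff lid shut and press it down flush, and press both locking studs at its front corners fully home. Leave the cups, funnel and tape around the case standing where they are.

Things in the scene. Friction and masses are not known exactly. Their poses are not given: they have to be found in the camera images.
- case: Shallow grey plastic bottle case, open-topped, fixed to the worktop (it does not slide). Origin: centre of its underside, on the worktop. Its x axis points from its front to its hinge side, y to its left along its length, z up. Tray outside 150 (x) x 310 (y) x 56 mm high; walls and floor 5 mm, so inside it is 140 x 300 mm, with the inner floor 5 mm and the rim 56 mm above the worktop. A flange runs along the front at rim height, from x = -75 to x = -109 mm.
- lid (a joint): Hinge of the case's lid, rad: 0 = shut flush on the rim, 1.5 to 1.72 = standing open, as it starts. The hinge is stiff: the lid stays wherever it is left, and has to be pushed all the way (about 2 to 4 N near its front edge, along the whole arc). The lid cannot come down while a bottle lies on top of another.
- lid_hinge (a point): Point on the hinge axis, middle of the lid's length: at x = +78, y = 0, z = 57 mm in the case's frame. The axis is parallel to the case's y. The shut lid reaches from it 188 mm towards the case's front (-x), plus a 70 mm wide, 11 mm deep thumb lip in the middle; it is 310 mm wide (y) and 5 mm thick, its underside level with the hinge point when shut. A panel 114 x 260 mm, 2 mm higher, covers its middle (23 to 137 mm from the axis).
- lid_press (a point): Point on the lid's upper (outer) face near the middle of its front edge, 170 mm from the hinge axis. Its z axis is the outward normal of that face, its x axis points to the hinge. With the lid shut it lies 62 mm above the worktop.
- stud_left (a joint): Travel of the left locking stud, m: 0 = fully proud, 0.009 = pressed fully home with its cap down on the lid. Starts proud, between 0 and 0.003. It holds by friction (about 7 N to push it in, along the lid's inward normal), has no spring, and stays where it is left.
- stud_left_top (a point): Centre of the top face of the left stud's round black cap (24 mm diameter, 7 mm thick), carried on the lid 170 mm from the hinge axis at y = +105 mm. Its top stands 16 mm above the lid's face when fully proud and 7 mm when home (69 mm above the worktop with the lid shut).
- stud_right (a joint): Travel of the right locking stud, m: 0 = fully proud, 0.009 = pressed fully home with its cap down on the lid. Starts proud, between 0 and 0.003. It holds by friction (about 7 N to push it in, along the lid's inward normal), has no spring, and stays where it is left.
- stud_right_top (a point): Centre of the top face of the right stud's round black cap (24 mm diameter, 7 mm thick), carried on the lid 170 mm from the hinge axis at y = -105 mm. Its top stands 16 mm above the lid's face when fully proud and 7 mm when home (69 mm above the worktop with the lid shut).
- bottle1_mid (a point): Centre (half-way along) of a small white capped bottle lying on its side in the case, 43 mm in diameter and 98 mm long, 35 to 70 g, loose, free to roll though it soon stops; z is its long axis, towards the cap. Starts on the floor of the case at the case's right end of the heap. Lying across the case (along its x); on the floor its centre is 27 mm above the worktop, in the second layer 64 mm. The five side by side take 215 of the 300 mm.
- bottle2_mid (a point): Centre (half-way along) of a small white capped bottle lying on its side in the case, 43 mm in diameter and 98 mm long, 35 to 70 g, loose, free to roll though it soon stops; z is its long axis, towards the cap. Starts on the floor of the case, in the middle of the heap. Lying across the case (along its x); on the floor its centre is 27 mm above the worktop, in the second layer 64 mm. The five side by side take 215 of the 300 mm.
- bottle3_mid (a point): Centre (half-way along) of a small white capped bottle lying on its side in the case, 43 mm in diameter and 98 mm long, 35 to 70 g, loose, free to roll though it soon stops; z is its long axis, towards the cap. Starts on the floor of the case, at the left end of the heap. Lying across the case (along its x); on the floor its centre is 27 mm above the worktop, in the second layer 64 mm. The five side by side take 215 of the 300 mm.
- bottle4_mid (a point): Centre (half-way along) of a small white capped bottle lying on its side in the case, 43 mm in diameter and 98 mm long, 35 to 70 g, loose, free to roll though it soon stops; z is its long axis, towards the cap. Starts on top, in the notch between bottles 1 and 2, standing out 30 mm above the rim. Lying across the case (along its x); on the floor its centre is 27 mm above the worktop, in the second layer 64 mm. The five side by side take 215 of the 300 mm.
- bottle5_mid (a point): Centre (half-way along) of a small white capped bottle lying on its side in the case, 43 mm in diameter and 98 mm long, 35 to 70 g, loose, free to roll though it soon stops; z is its long axis, towards the cap. Starts on top, in the notch between bottles 2 and 3, standing out 30 mm above the rim. Lying across the case (along its x); on the floor its centre is 27 mm above the worktop, in the second layer 64 mm. The five side by side take 215 of the 300 mm.
- cups: Bystander: stack of nested paper cups, rim down, 68 mm in diameter and 140 mm high, loose and light, to the right of the case, its side about 60 mm or more from the case's end wall. Origin at the centre of its underside.
- funnel: Bystander: small white funnel standing on its rim, 67 mm in diameter, 60 mm high, loose and light, behind the hinge side of the case. Origin at the centre of its underside.
- tape: Bystander: roll of brown tape lying flat, 92 mm in diameter, 48 mm high, loose, to the left of the case. Origin at the centre of its underside.

How it is judged:
On the way, in this order (a step that is already met when the one before it is completed fails the run):
1. All five bottles lie in one layer on the floor of the case (z of each of bottle1_mid, bottle2_mid, bottle3_mid, bottle4_mid, bottle5_mid in the frame of case below 0.037 m and x of bottle1_mid in the frame of case between -0.07 and 0.07 m and y of bottle1_mid in the frame of case between -0.15 and 0.15 m and x of bottle2_mid in the frame of case between -0.07 and 0.07 m and y of bottle2_mid in the frame of case between -0.15 and 0.15 m and x of bottle3_mid in the frame of case between -0.07 and 0.07 m and y of bottle3_mid in the frame of case between -0.15 and 0.15 m and x of bottle4_mid in the frame of case between -0.07 and 0.07 m and y of bottle4_mid in the frame of case between -0.15 and 0.15 m and x of bottle5_mid in the frame of case between -0.07 and 0.07 m and y of bottle5_mid in the frame of case between -0.15 and 0.15 m), for 0.2 s.
2. The lid is pressed down flush (value of joint lid below 0.02 rad), for 0.2 s.
At the end, for the whole second after the job is handed in: All five bottles lie in one layer inside the case (centres less than 37 mm above the worktop), at rest; the lid is shut to within 0.02 rad; both studs are pressed in at least 7.5 of their 9 mm; the bystanders stand upright (all of step 1 and value of joint lid below 0.02 rad and value of joint each of stud_left, stud_right above 0.0075 m and linear speed of each of bottle1, bottle2, bottle3, bottle4, bottle5 below 0.02 m/s and angle between each of cups, funnel, tape's own z axis and vertical below 0.2 rad); the robot touches nothing.
It fails at once if the stack of paper cups is pushed more than 25 mm away or tipped over (distance of cups from where it was at the start of the episode above 0.025 m or angle between cups's own z axis and vertical above 0.3 rad).
It fails at once if the funnel is pushed more than 25 mm away or tipped over (distance of funnel from where it was at the start of the episode above 0.025 m or angle between funnel's own z axis and vertical above 0.3 rad).
It fails at once if the tape roll is pushed more than 25 mm away or tipped over (distance of tape from where it was at the start of the episode above 0.025 m or angle between tape's own z axis and vertical above 0.3 rad).
It also fails if it takes over 72 s, if anything falls off the work surface, if the arm or the gripper's body presses on something with over 40 N, if the wrist force passes 120 N, or if a joint passes its speed limit or range.

ROBOT

A 6-joint arm with a two-finger parallel gripper is mounted at the origin on a cart in front of the work surface, level with it; the furniture and walls round the work are solid. World frame = base frame: x ahead of the robot, y to its left, z up, the work surface at z = 0. Lengths are in m, angles in rad, forces in N, time in s.
With the tool pointing down it reaches from about 0.25 to 0.775 m from the base axis. Payload 8.9 kg.
Tool frame: the origin (TCP) lies on the front face of the gripper's body, between the roots of the fingers; the fingertips stand 73 mm ahead of it and the grasp point (between the pads) lies 54 mm ahead of it (bot.grip_depth is the distance from the TCP to the grasp point, in m); z points along the fingers, y is the direction in which the jaws open and shut (so a half turn about z gives the same grasp; the last joint's range is limited). The gripper opens to 85 mm and grips with 20 to 120 N. Pads are 22 mm wide; open, the fingers measure 114 mm over their backs; the gripper's body (76 mm by 85 mm) begins 54 mm behind the grasp point. The pads swing forward as they close: fully open they stand 13 mm farther back than shut.
Start: joints at [1.008, 0.291, -0.153, 1.127, 0, 1.431], TCP at [0.216, 0.479, 0.304] pointing down, gripper open.
Joint ranges: [-2.52, 2.52], [-0.91, 1.74], [-1.3, 1.37], [-1.96, 2.02], [-1.52, 1.47], [-3.14, 3.14]. Speed limits (rad/s): [2.22, 2.22, 2.79, 3.14, 3.14, 3.14].

INTERFACE

Orientations are given as a 3x3 rotation matrix whose columns are the frame's x, y, z axes.
In Python, from cell import bot, viewer, ticket gives the robot as it stands. The module is installed in compiled form; this text tells all that it offers.
- The arm moves only by the shell command python3 -m crank 'ROWS' [FORCE]. ROWS is JSON, a list of rows, each a list of 5 numbers: the shift along the tool's x, y, z in mm, then the turn about the tool's z in rad, then the opening, from 0 (shut) to 1 (fully open). A call has 1 to 20 rows; each row shifts and turns the commanded pose from where the row before left it, along the tool's axes as they then stand; what a row does not reach is not made up. A row lasts 1/8 s, in which the tool goes at most 62.5 mm and 10.7 degrees, less where a joint would pass 70% of its speed; a pose out of reach is approached as far as the arm can. A call is refused whole if a number of a shift passes 62.5 or a number of a turn 0.188, either way. A call with a gripper value outside its range is refused whole. The fingers move at their own pace and stop on an object; FORCE is the grip in N (left out, the last holds). Time passes only in rows, so rows that do not move let the fingers close. It gives the time, the measured TCP pose, the force and the opening at its end, in the units of the state.
- bot.get_state(): the state, without advancing time (a new reading comes with each control period).
- viewer.camera(name): name is "scene" or "side" or "wrist"; returns a dict with "frame" (400x640x3 uint8, red, green, blue), "vfov" (degrees; the focal length in pixels is half the picture's height over the tangent of half this angle, whatever the lens; pixels are square), "cx", "cy" (the principal point, pixels), "k1" (the pictures are not rectified: a ray, as slopes to the right and down, at radius r is drawn at 1 + k1 r^2 times it, then the intrinsics apply), "camera_from_world" (4x4, takes a point from world to camera coordinates). Camera axes: x right, y down, z forward; pixel columns grow to the right and rows downward; lengths in m; the calibration is good to about 2 mm. A picture is of the moment at which its call begins. There is no depth.
- ticket.close_job(): hands the job in, once; it reports no verdict.
The state is a dict: "t": time; "joint_positions": joint angles; "qvel": joint speeds; "joint_efforts": joint torques, N m; "eef_pos": TCP position; "eef_rot": TCP orientation; "ft_force": force on the tool from outside, world axes, zero at the start; "moment": the same for the moment, N m; "width": finger opening in m.
Only numpy, scipy, OpenCV 4.12 (cv2) and the standard library are available. Lean on these libraries where they do the work, as an engineer would, in place of code of your own. Each camera call takes 0.05 s, during which the arm holds its last target.

## Working session

There is one attempt and no reset: what is moved stays moved. The work goes in short steps, Python scripts to look and compute and a shell command to move; the robot and the scene stay as the last step left them, time stands still between calls to the robot, and variables do not carry over. Pictures are saved under pics/ and viewed, and the job is handed in when it is done.

```bash
ls; mkdir -p pics
cat > h.py <<'E'
import numpy as np, cv2
from cell import bot, viewer, ticket
def K(c):
    f=200/np.tan(np.radians(c["vfov"])/2)
    return np.array([[f,0,c["cx"]],[0,f,c["cy"]],[0,0,1.]]), np.array([c["k1"],0,0,0,0])
def proj(c,P):
    k,d=K(c); M=np.array(c["camera_from_world"])
    r,_=cv2.Rodrigues(M[:3,:3])
    p,_=cv2.projectPoints(np.array(P,float).reshape(-1,3),r,M[:3,3],k,d); return p.reshape(-1,2)
def ray(c,uv):
    k,d=K(c); M=np.array(c["camera_from_world"])
    n=cv2.undistortPoints(np.array(uv,float).reshape(-1,1,2),k,d).reshape(-1,2)
    D=np.c_[n,np.ones(len(n))]@M[:3,:3]
    return -M[:3,:3].T@M[:3,3], D
def onz(c,uv,z):
    o,D=ray(c,uv); return o+D*((z-o[2])/D[:,2])[:,None]
def snap(n,*names):
    out=[]
    for x in names:
        c=viewer.camera(x); cv2.imwrite(f"pics/{n}_{x}.png",c["frame"][:,:,::-1]); out.append(c)
    return out
E
python3 - <<'E'
from h import *
for n,c in zip("sw",snap("a","scene","side","wrist")): print(c["vfov"],c["k1"],c["cx"],c["cy"],np.round(c["camera_from_world"],3).tolist())
s=bot.get_state(); print(s)
E
```

```text
pics
48.87072990280409 -0.03213051728254267 318.1030886392081 197.06540006680078 [[0.68, -0.733, -0.0, -0.491], [-0.542, -0.502, -0.674, 0.247], [0.494, 0.458, -0.739, 1.105], [0.0, 0.0, 0.0, 1.0]]
43.62206450648923 -0.11112561614568985 325.149117289506 206.0280508676219 [[-1.0, 0.007, 0.003, 0.506], [0.002, 0.65, -0.76, 0.191], [-0.008, -0.76, -0.65, 1.002], [0.0, 0.0, 0.0, 1.0]]
{'t': 0.15, 'joint_positions': array([ 1.00769976e+00,  2.91135615e-01, -1.53927841e-01,  1.12672012e+00,
        4.22223418e-05,  1.43147391e+00]), 'qvel': array([-0.00025004, -0.00054948,  0.00265826,  0.00085431, -0.000292  ,
        0.00044679]), 'joint_efforts': array([ 1.99608890e-03, -5.37367380e+01,  3.31522214e+01,  1.13503358e-02,
       -2.00908107e-04,  4.14320959e-05]), 'eef_pos': array([0.21574106, 0.47834233, 0.30348151]), 'eef_rot': array([[-9.11543436e-01,  4.11203414e-01, -5.62702118e-04],
       [ 4.11203760e-01,  9.11543092e-01, -8.12282105e-04],
       [ 1.78914054e-04, -9.71815648e-04, -9.99999512e-01]]), 'ft_force': array([0.21546574, 0.21726972, 0.08104143]), 'moment': array([-0.03001955,  0.02270521, -0.02711998]), 'width': 0.08543811285718338}
```

View pics/a_scene.png

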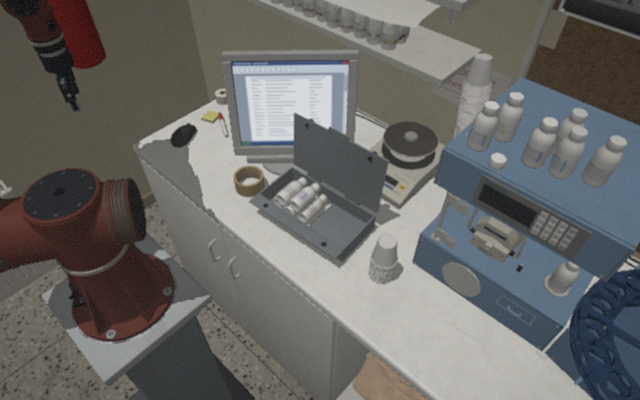

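View pics/a_side.png

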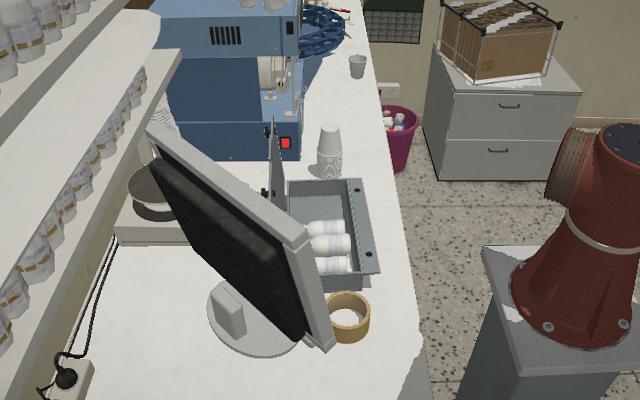

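View pics/a_wrist.png

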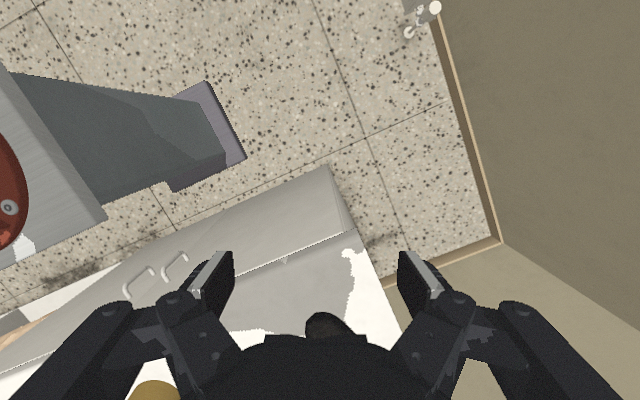

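The scene view shows the case at about (320,210), lid standing open, heap at the left (towards the tape at 250,180), cups at (383,258). The side view looks along the case. I'll zoom in for corner pixels.

Run:
```python
import cv2
a=cv2.imread("pics/a_scene.png"); cv2.imwrite("pics/a_sz.png",cv2.resize(a[100:280,220:420],None,fx=4,fy=4,interpolation=cv2.INTER_CUBIC)[:600])
cv2.imwrite("pics/a_sz.png",cv2.resize(a[110:285,220:420],None,fx=3.4,fy=3.4,interpolation=cv2.INTER_CUBIC))
b=cv2.imread("pics/a_side.png"); cv2.imwrite("pics/a_dz.png",cv2.resize(b[110:350,240:400],None,fx=2.5,fy=2.5,interpolation=cv2.INTER_CUBIC))
```

```text
(no output)
```

View pics/a_sz.png

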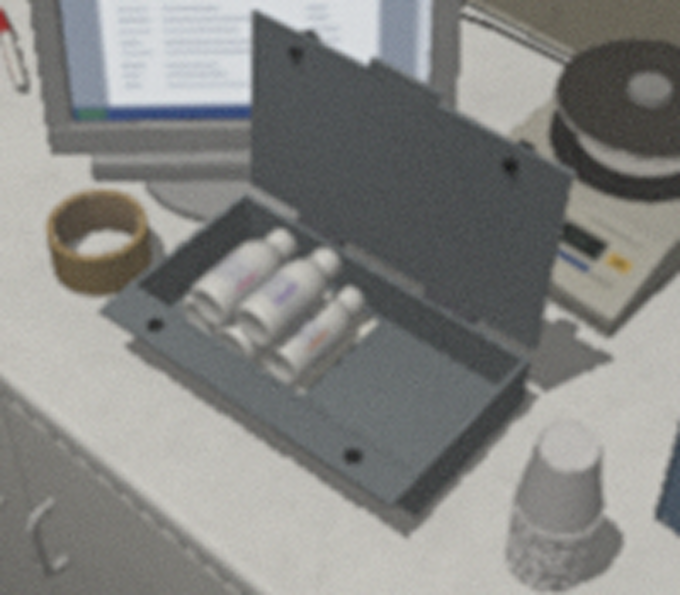

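View pics/a_dz.png

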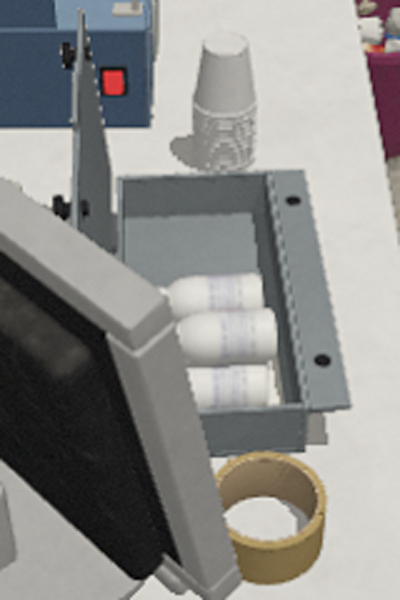

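```bash
cat >> h.py <<'E'
def cw(p,P):
    P=np.atleast_2d(P)/1000.; c,s=np.cos(p[2]),np.sin(p[2])
    return np.c_[p[0]+c*P[:,0]-s*P[:,1], p[1]+s*P[:,0]+c*P[:,1], P[:,2]]
def lidpt(a,r,y,h): # r from axis, h outward normal (mm)
    return [78-r*np.cos(a)+h*np.sin(a), y, 57+r*np.sin(a)+h*np.cos(a)]
E
python3 - <<'E'
from h import *
from scipy.optimize import least_squares
S=viewer.camera("scene"); D=viewer.camera("side")
obj=[[-109,155,56],[-109,-155,56],[75,-155,56],[75,155,56],[-92,105,56],[-92,-105,56]]
sp=np.array([[100,310],[397,507],[530,355],[248,195],[155,324],[353,457]])/3.4+[220,110]
dp=np.array([[352,407],[302,170],[120,177],[0,0],[323,360],[293,201]])/2.5+[240,110]
lp=np.array([[252,12],[572,180]])/3.4+[220,110]
di=[0,1,2,4,5]
def f(p):
    W=cw(p,obj); L=cw(p,[lidpt(p[3],188,155,0),lidpt(p[3],188,-155,0)])
    return np.r_[(proj(S,W)-sp).ravel(),(proj(D,W[di])-dp[di]).ravel(),(proj(S,L)-lp).ravel()]
r=least_squares(f,[.45,.25,0,1.6],loss='soft_l1'); p=r.x; print(p,np.round(f(p).reshape(-1,2),1).tolist())
np.save("case.npy",p)
# bottle points: draw cylinders
def show(c,name):
    im=c["frame"][:,:,::-1].copy()
    q=proj(c,cw(p,obj))
    for u in q: cv2.circle(im,tuple(int(v) for v in u),1,(0,0,255),-1)
    return im
cv2.imwrite("pics/b_s.png",cv2.resize(show(S,0)[110:285,220:420],None,fx=3.4,fy=3.4))
# tape, cups
print("tape top centre", onz(S,[[220+98/3.4,110+228/3.4]],.048), onz(D,[[240+270/2.5,110+492/2.5]],.048))
print("cups top", onz(S,[[220+572/3.4,110+445/3.4]],.14), onz(D,[[240+225/2.5,110+42/2.5]],.14))
R=np.array([[np.cos(p[2]),np.sin(p[2])],[-np.sin(p[2]),np.cos(p[2])]])
def tocase(P): return (R@(P[:,:2]-p[:2]).T).T*1000
# upper bottle tops of cylinder z=0.0855, at mid visible ridge
print("b5 scene", tocase(onz(S,[[220+282/3.4,110+292/3.4]],.075)),"b4", tocase(onz(S,[[220+320/3.4,110+340/3.4]],.075)))
E
```

```text
[ 0.51449076 -0.18057709  0.0560893   1.65807047] [[-1.1, -0.3], [-2.3, 0.0], [0.1, 1.6], [-1.1, -1.2], [-0.4, 0.5], [-0.5, 0.3], [-0.9, -1.7], [0.7, -1.5], [-1.9, -1.6], [-1.0, -0.6], [-0.4, -0.9], [-0.6, -0.7], [-0.4, -0.9]]
tape top centre [[0.46535645 0.04582586 0.048     ]] [[0.46340567 0.04976239 0.048     ]]
cups top [[ 0.49574472 -0.43719487  0.14      ]] [[ 0.49074659 -0.4349804   0.14      ]]
b5 scene [[-8.87887298 36.62349807]] b4 [[-28.82060734 -20.92639421]]
```

```bash
cat >> h.py <<'E'
def cyl(p,x,y,z,yaw=0):
    pts=[]
    for e in (-49,49):
        for t in np.linspace(0,2*np.pi,25):
            l,m=e,21.5*np.cos(t); pts.append([x+l*np.cos(yaw)-m*np.sin(yaw),y+l*np.sin(yaw)+m*np.cos(yaw),z+21.5*np.sin(t)])
    return cw(p,pts)
def drawcyl(im,c,p,cols,s,o,bots):
    for b,col in zip(bots,cols):
        q=proj(c,cyl(p,*b)); q=((q-o+.5)*s-.5).astype(int)
        cv2.polylines(im,[q[:25],q[25:]],False,col,1)
        h=cv2.convexHull(q.astype(np.int32)); cv2.polylines(im,[h],True,col,1)
E
cat > ov.py <<'E'
import sys
from h import *
p=np.load("case.npy")
n=sys.argv[1]; bots=eval(sys.argv[2]) if len(sys.argv)>2 else []
cols=[(0,0,255),(0,255,0),(255,0,0),(0,255,255),(255,0,255)]
S=viewer.camera("scene"); D=viewer.camera("side")
o=np.array([250,155]); im=cv2.resize(S["frame"][155:245,250:390,::-1],None,fx=5,fy=5,interpolation=cv2.INTER_CUBIC); drawcyl(im,S,p,cols,5,o,bots); 
o=np.array([280,170]); im2=cv2.resize(D["frame"][170:300,280:400,::-1],None,fx=4.5,fy=4.5,interpolation=cv2.INTER_CUBIC); drawcyl(im2,D,p,cols,4.5,o,bots)
cv2.imwrite(f"pics/{n}_s.png",im); cv2.imwrite(f"pics/{n}_d.png",im2)
E
python3 ov.py c "[(-10,0,26.5),(-10,44,26.5),(-10,88,26.5),(-10,22,64),(-10,66,64)]"
```

```text
(no output)
```

View pics/c_s.png

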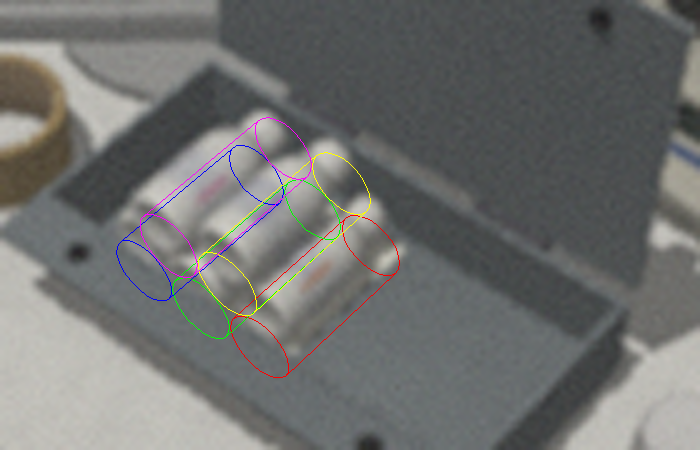

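View pics/c_d.png

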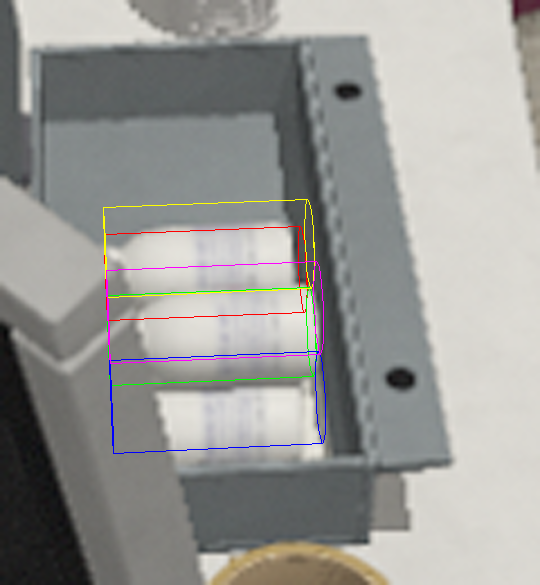

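```bash
python3 ov.py d "[(0,0,26.5),(0,44,26.5),(0,88,26.5),(-3,22,64),(-3,66,64)]"
python3 - <<'E'
import cv2
a=cv2.imread("pics/a_scene.png")[155:245,250:370]
cv2.imwrite("pics/a_s6.png",cv2.convertScaleAbs(cv2.resize(a,None,fx=6.5,fy=6.5,interpolation=cv2.INTER_CUBIC),alpha=1.3))
E
```

```text
(no output)
```

View pics/d_s.png

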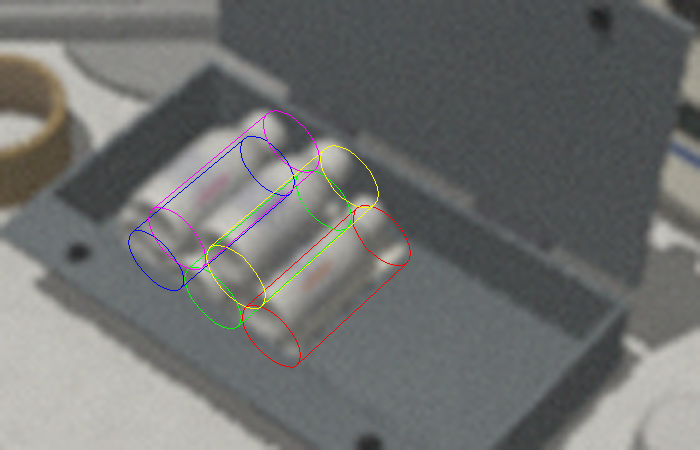

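View pics/a_s6.png

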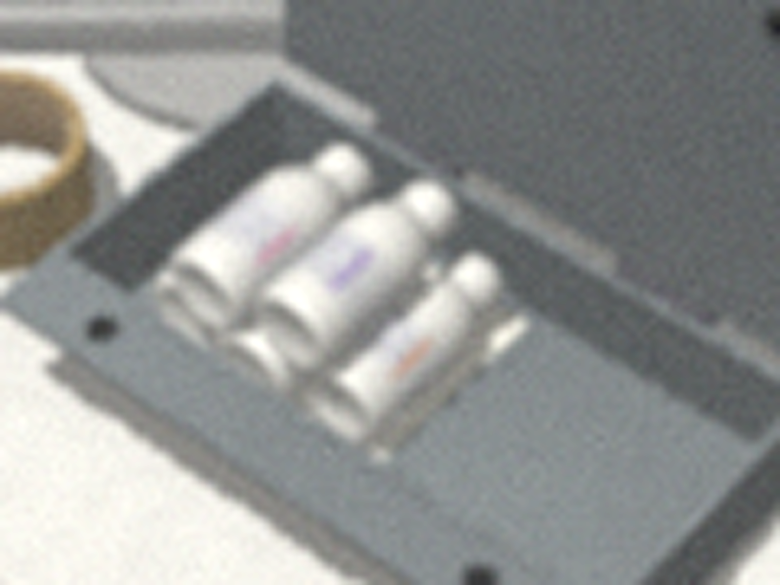

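View pics/d_d.png

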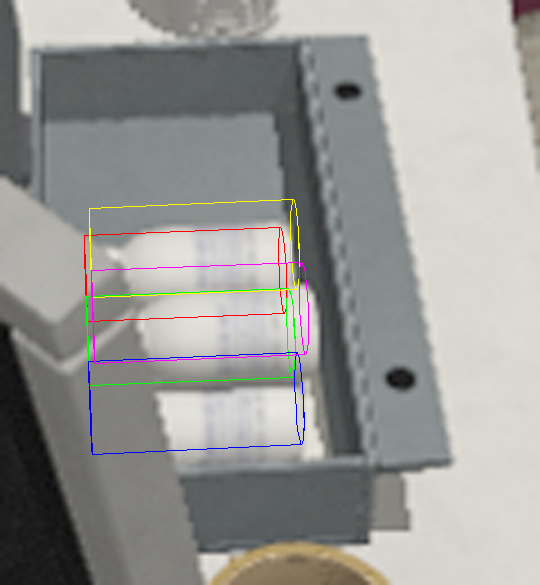

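Run:
```python
from h import *
p=np.load("case.npy")
S=viewer.camera("scene"); D=viewer.camera("side")
sp={"L":(205,288),"M":(297,330),"R":(350,405)}
dp={"near":(305,425),"mid":(310,332),"back":(290,260)}
for a,x in sp.items():
  for b,y in dp.items():
    o1,d1=ray(S,[(250+x[0]/6.5,155+x[1]/6.5)]); o2,d2=ray(D,[(280+y[0]/4.5,170+y[1]/4.5)])
    A=np.c_[d1[0],-d2[0]]; t=np.linalg.lstsq(A,o2-o1,rcond=None)[0]
    P1=o1+d1[0]*t[0];P2=o2+d2[0]*t[1]; m=(P1+P2)/2
    c,s=np.cos(p[2]),np.sin(p[2]); q=m[:2]-p[:2]
    print(a,b,np.round(1000*np.array([c*q[0]+s*q[1],-s*q[0]+c*q[1],m[2]])), "gap",round(1000*np.linalg.norm(P1-P2),1))
```

```text
L near [-41. 105.  33.] gap 21.2
L mid [-52.  82.  64.] gap 4.4
L back [-54.  64.  87.] gap 18.4
M near [-33.  74.   9.] gap 48.1
M mid [-45.  51.  43.] gap 29.9
M back [-47.  34.  66.] gap 5.8
R near [-35.  45. -21.] gap 52.8
R mid [-47.  22.  15.] gap 33.7
R back [-49.   5.  39.] gap 8.6
```

```bash
python3 ov.py e "[(0,15,26.5),(0,59,26.5),(0,103,26.5),(-3,37,64),(-3,81,64)]"
```

```text
(no output)
```

View pics/e_s.png

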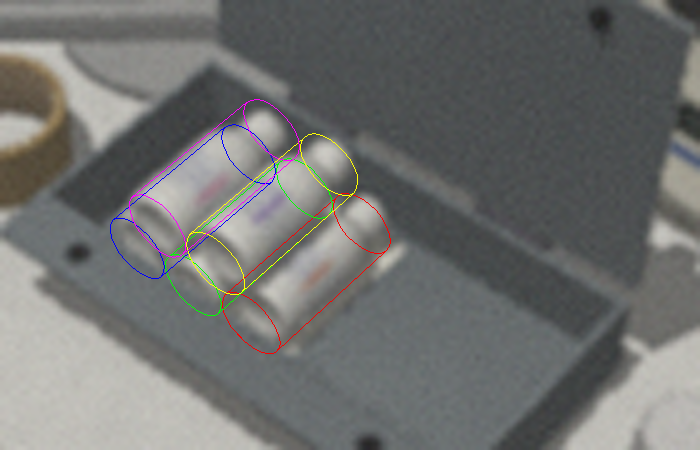

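View pics/e_d.png

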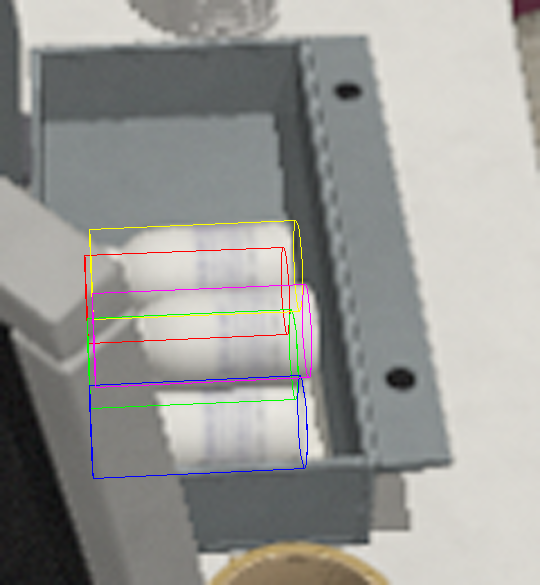

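```bash
cat >> h.py <<'E'
def tri(S,a,D,b):
    o1,d1=ray(S,[a]); o2,d2=ray(D,[b]); t=np.linalg.lstsq(np.c_[d1[0],-d2[0]],o2-o1,rcond=None)[0]
    P1=o1+d1[0]*t[0];P2=o2+d2[0]*t[1]; return (P1+P2)/2, np.linalg.norm(P1-P2)
def tocase(P):
    p=np.load("case.npy"); c,s=np.cos(p[2]),np.sin(p[2]); q=np.array(P)[:2]-p[:2]
    return 1000*np.array([c*q[0]+s*q[1],-s*q[0]+c*q[1],P[2]])
def where():
    s=bot.get_state(); p=np.load("case.npy"); R=s["eef_rot"]
    print("t",round(s["t"],2),"TCP case mm",np.round(tocase(s["eef_pos"]),1),"yaw y vs case x",round(np.arctan2(R[1,1],R[0,1])-p[2],3),"F",np.round(s["ft_force"],1),"w",round(s["width"],4),"q",np.round(s["joint_positions"],2))
E
python3 - <<'E'
from h import *
S=viewer.camera("scene"); D=viewer.camera("side")
for c in (S,D):
    M=np.array(c["camera_from_world"]); print(-M[:3,:3].T@M[:3,3])
for a,b in [((235,155),(328,350)),((224,55),(150,130)),((224,55),(305,240)),((357,52),(150,130)),((235,155),(300,345))]:
    P,g=tri(S,a,D,b); print(a,b,np.round(P,3),round(g,3),np.round(tocase(P)))
where()
E
```

```text
[-0.07747885 -0.74191089  0.98292446]
[0.51294301 0.63296657 0.7954547 ]
(235, 155) (328, 350) [0.5   0.148 0.053] 0.004 [  4. 329.  53.]
(224, 55) (150, 130) [0.622 0.17  0.435] 0.212 [127. 344. 435.]
(224, 55) (305, 240) [0.539 0.186 0.362] 0.013 [ 45. 365. 362.]
(357, 52) (150, 130) [ 0.799 -0.071  0.362] 0.006 [290.  93. 362.]
(235, 155) (300, 345) [0.527 0.148 0.051] 0.052 [ 30. 327.  51.]
t 0.75 TCP case mm [-261.2  674.8  303.9] yaw y vs case x 1.091 F [0.  1.4 0.6] w 0.0853 q [ 1.01  0.29 -0.15  1.13  0.    1.43]
```

```bash
python3 -m crank '[[0,0,0,0.182,0.5],[0,0,0,0.182,0.5],[0,0,0,0.182,0.5],[0,0,0,0.182,0.5],[0,0,0,0.182,0.5],[0,0,0,0.181,0.5],[-46,13,0,0,0.5],[-46,14,0,0,0.5],[-46,13,0,0,0.5],[-46,14,0,0,0.5],[-46,13,0,0,0.5],[-46,14,0,0,0.5],[-50,0,0,0,0.5],[-50,0,0,0,0.5],[-50,0,0,0,0.5],[-50,0,0,0,0.5],[-50,0,0,0,0.5],[0,0,0,0,0.5]]'; python3 -c "
from h import *
where()"
```

```text
t: 3.0
eef_pos: [0.3264, -0.045, 0.3041]
eef_rot: [[-0.05, 0.999, 0.001], [0.999, 0.05, -0.001], [-0.001, 0.001, -1.0]]
ft_force: [0.5, -0.1, 0.5]
width: 0.0424
t 3.0 TCP case mm [-180.2  145.9  304.1] yaw y vs case x -0.006 F [ 0.5 -0.1  0.5] w 0.0424 q [-0.36 -0.09 -0.59  1.07 -0.    1.16]
```

```bash
python3 -m crank '[[-6,44,0,0,0.5],[-6,44,0,0,0.5],[-6,44,0,0,0.5],[-5,45,0,0,0.5],[0,0,45,0,0.5],[0,0,45,0,0.5],[0,0,20,0,0.5],[0,0,0,0,0.5]]'; python3 -c "
from h import *
where(); snap('f','scene','side','wrist')"
```

```text
t: 4.0
eef_pos: [0.5032, -0.0538, 0.1927]
eef_rot: [[-0.057, 0.998, -0.003], [0.998, 0.057, 0.001], [0.001, -0.003, -1.0]]
ft_force: [-0.2, -0.6, -0.3]
width: 0.0429
t 4.0 TCP case mm [ -4.2 127.2 192.7] yaw y vs case x 0.001 F [-0.2 -0.6 -0.3] w 0.0429 q [-0.25  0.35 -0.38  0.84  0.    1.26]
```

View pics/f_scene.png

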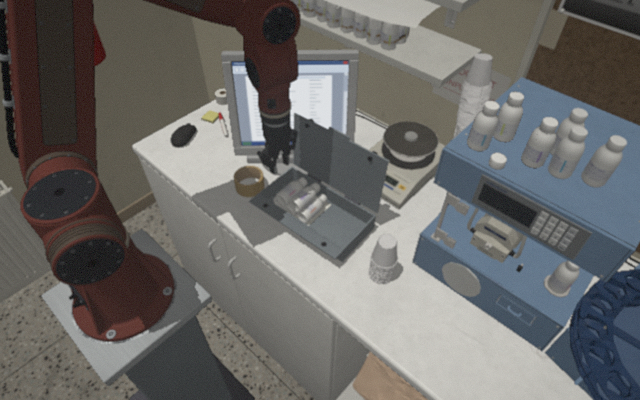

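View pics/f_side.png

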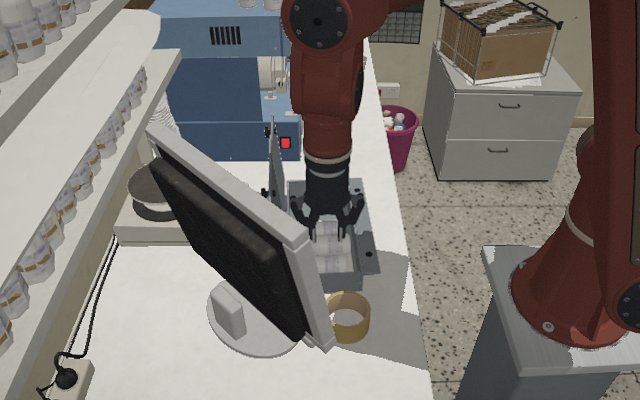

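View pics/f_wrist.png

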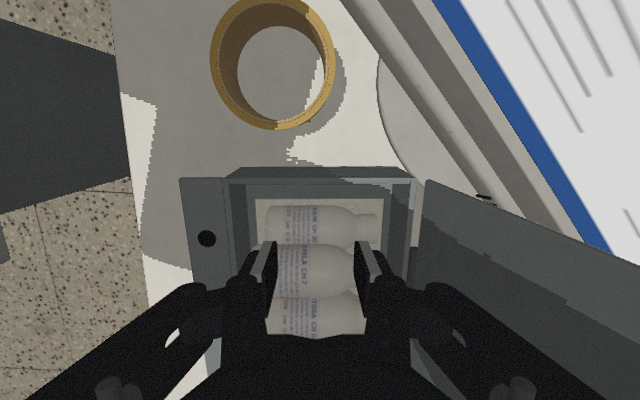

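```bash
cat > ovw.py <<'E'
import sys
from h import *
p=np.load("case.npy"); n=sys.argv[1]; bots=eval(sys.argv[2]); 
cols=[(0,0,255),(0,255,0),(255,0,0),(0,255,255),(255,0,255)]
c=viewer.camera("wrist"); im=c["frame"][:,:,::-1].copy(); drawcyl(im,c,p,cols,1,np.zeros(2),bots)
s=bot.get_state(); 
for yy in (-.021,.021):
    for xx in (-.011,.011):
        for z in (.060,.073):
            q=proj(c,s["eef_pos"]+s["eef_rot"]@np.array([xx,yy,z]))[0]; cv2.circle(im,(int(q[0]),int(q[1])),2,(0,255,0) if z<.07 else (0,0,255),-1)
for P in cw(p,[[-70,-150,56],[-70,150,56],[70,150,56],[70,-150,56]]): 
    q=proj(c,P)[0]; cv2.circle(im,(int(q[0]),int(q[1])),3,(255,255,0),-1)
cv2.imwrite(f"pics/{n}_w.png",im)
E
python3 ovw.py g "[(0,15,26.5),(0,59,26.5),(0,103,26.5),(-3,37,64),(-3,81,64)]"
```

```text
(no output)
```

View pics/g_w.png

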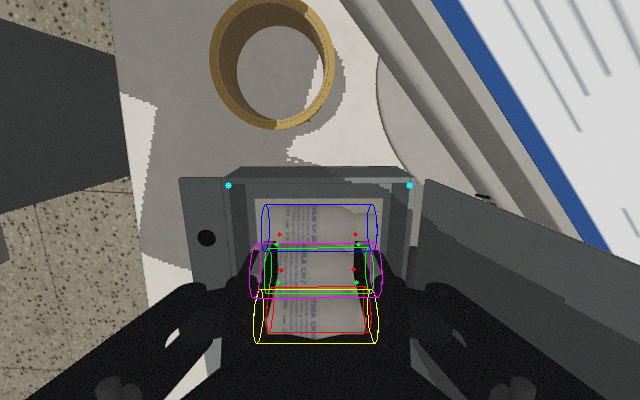

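```bash
python3 -m crank '[[0,-11,20,0,0.3],[0,0,25,0,0.3],[0,0,24,0,0.3],[-6,0,0,0,0.3],[-6,0,0,0,0.3],[-6,0,0,0,0.3],[-6,0,0,0,0.3],[-6,0,0,0,0.3],[-6,0,0,0,0.3],[-6,0,0,0,0.3],[0,0,0,0,0.3]]'; python3 -c "
from h import *
where()"; python3 ovw.py h "[]"; python3 ov.py h "[]"
```

```text
t: 5.58
eef_pos: [0.4956, -0.0981, 0.1249]
eef_rot: [[-0.055, 0.998, -0.0], [0.998, 0.055, -0.0], [-0.0, -0.0, -1.0]]
ft_force: [-0.9, -0.0, -0.1]
width: 0.0257
t 5.58 TCP case mm [-14.2  83.4 124.9] yaw y vs case x -0.001 F [-0.9 -0.  -0.1] w 0.0257 q [-0.34  0.43 -0.47  0.67 -0.    1.18]
```

View pics/h_w.png

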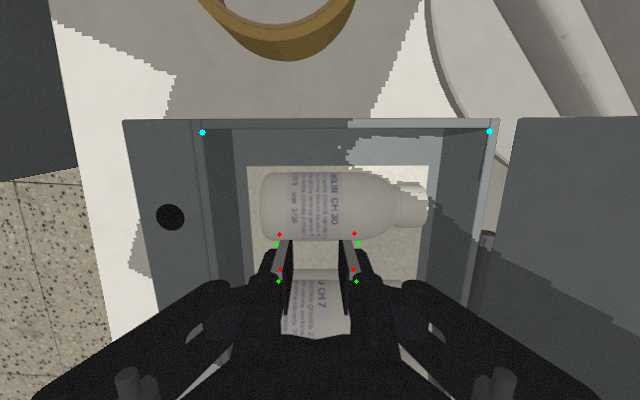

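View pics/h_s.png

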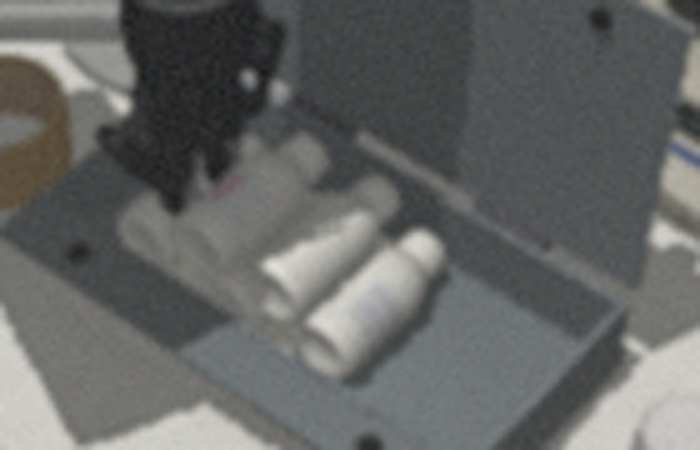

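View pics/h_d.png

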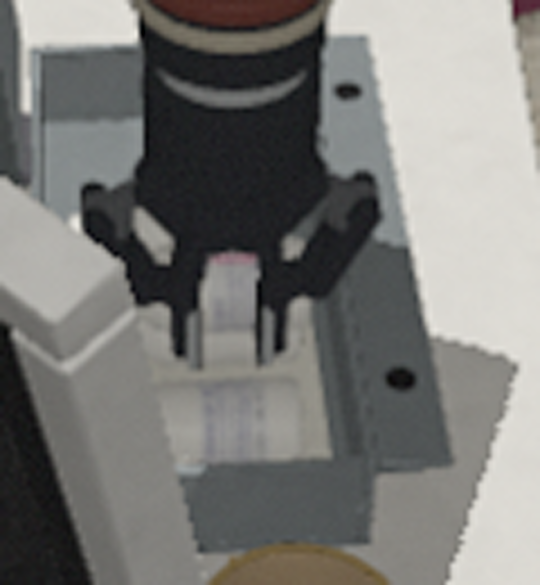

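```bash
python3 -m crank '[[-6,0,0,0,0.3],[-6,0,0,0,0.3],[-6,0,0,0,0.3],[-6,0,0,0,0.3],[-6,0,0,0,0.3],[-6,0,0,0,0.3],[-6,0,0,0,0.3],[-6,0,0,0,0.3],[-6,0,0,0,0.3],[-6,0,0,0,0.3],[-6,0,0,0,0.3],[0,0,0,0,0.3]]'; python3 -c "
from h import *
where()"; python3 ovw.py i "[]"; python3 ov.py i "[]"
```

```text
t: 7.22
eef_pos: [0.4993, -0.164, 0.1249]
eef_rot: [[-0.055, 0.998, 0.0], [0.998, 0.055, -0.0], [-0.0, 0.0, -1.0]]
ft_force: [-0.0, -0.9, -0.2]
width: 0.0255
t 7.22 TCP case mm [-14.2  17.4 124.9] yaw y vs case x -0.001 F [-0.  -0.9 -0.2] w 0.0255 q [-0.46  0.46 -0.41  0.69 -0.    1.06]
```

View pics/i_w.png

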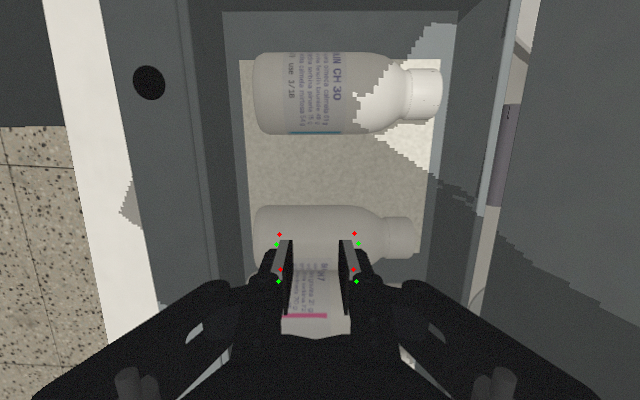

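View pics/i_s.png

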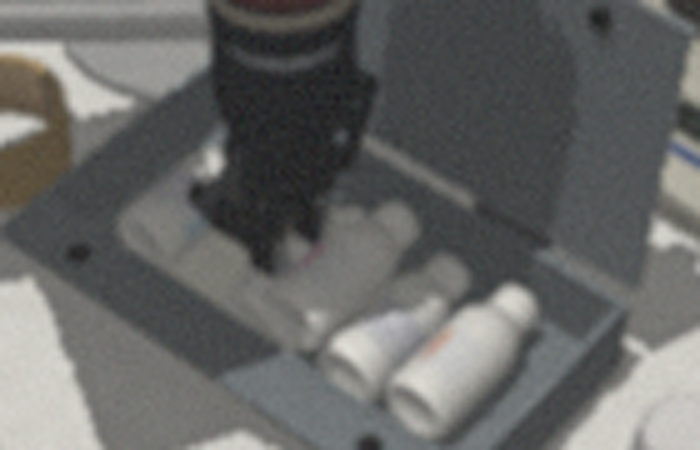

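```bash
python3 -m crank '[[-6,0,0,0,0.3],[-6,0,0,0,0.3],[-6,0,0,0,0.3],[-6,0,0,0,0.3],[-6,0,0,0,0.3],[-6,0,0,0,0.3],[0,0,0,0,0.3]]'; python3 -c "
from h import *
where()"; python3 ovw.py j "[]"; python3 ov.py j "[]"
```

```text
t: 8.25
eef_pos: [0.5013, -0.2, 0.1249]
eef_rot: [[-0.055, 0.998, 0.0], [0.998, 0.055, -0.0], [-0.0, 0.0, -1.0]]
ft_force: [-0.6, -0.1, 0.3]
width: 0.0256
t 8.25 TCP case mm [-14.2 -18.7 124.9] yaw y vs case x -0.001 F [-0.6 -0.1  0.3] w 0.0256 q [-0.52  0.49 -0.37  0.71 -0.    1.  ]
```

View pics/j_w.png

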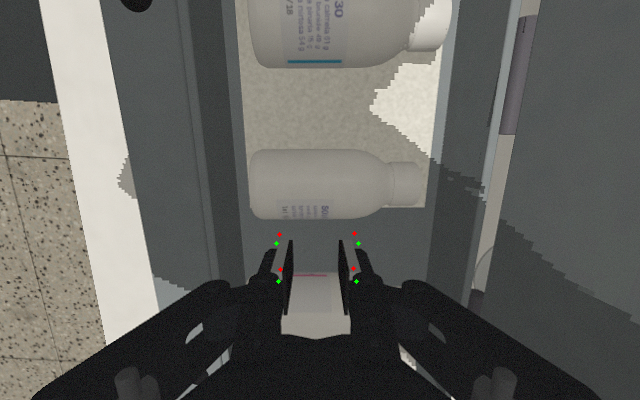

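View pics/j_s.png

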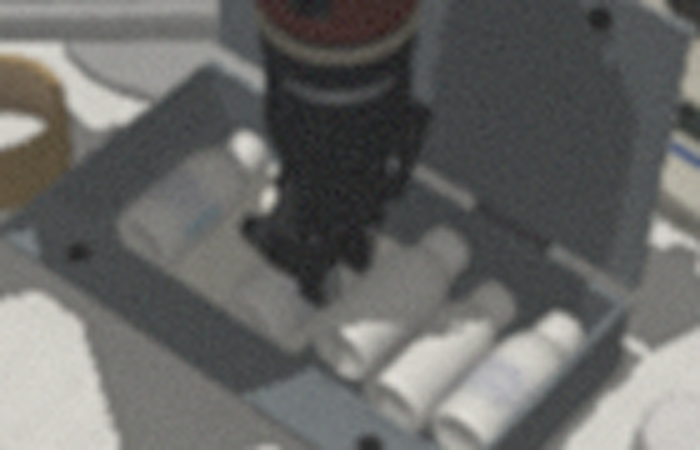

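View pics/j_d.png

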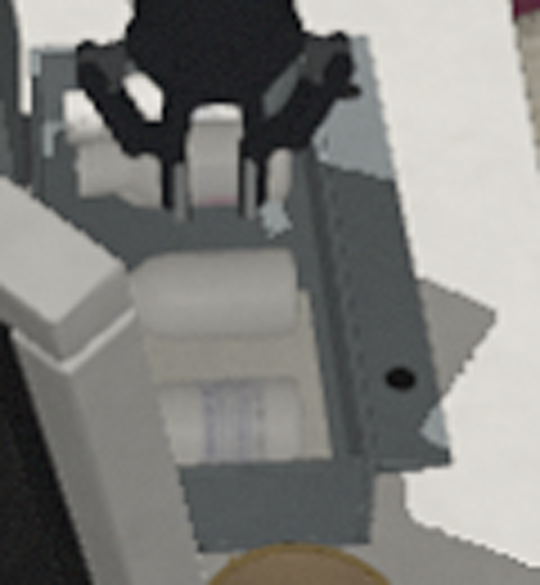

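```bash
python3 -m crank '[[0,0,-30,0,0.3],[0,0,-45,0,0.1],[0,0,-45,0,0],[0,0,-45,0,0],[0,0,-40,0,0],[0,0,0,0,0],[0,0,0,0,0]]'; python3 -c "
from h import *
where(); p=np.load('case.npy')
"; python3 ov.py k "[]"; python3 ovw.py k "[]"
```

```text
t: 9.28
eef_pos: [0.5011, -0.1992, 0.3293]
eef_rot: [[-0.056, 0.998, -0.001], [0.998, 0.056, 0.0], [0.0, -0.001, -1.0]]
ft_force: [-0.5, 0.8, -1.2]
width: 0.0
t 9.28 TCP case mm [-14.5 -17.9 329.3] yaw y vs case x 0.0 F [-0.5  0.8 -1.2] w 0.0 q [-0.51  0.31 -0.06  1.2   0.    1.  ]
```

View pics/k_w.png

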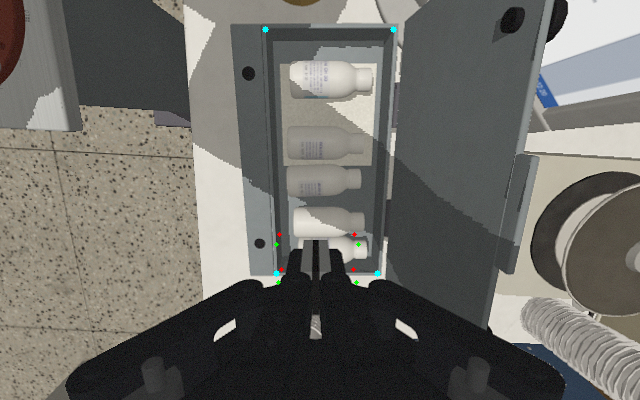

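View pics/k_s.png

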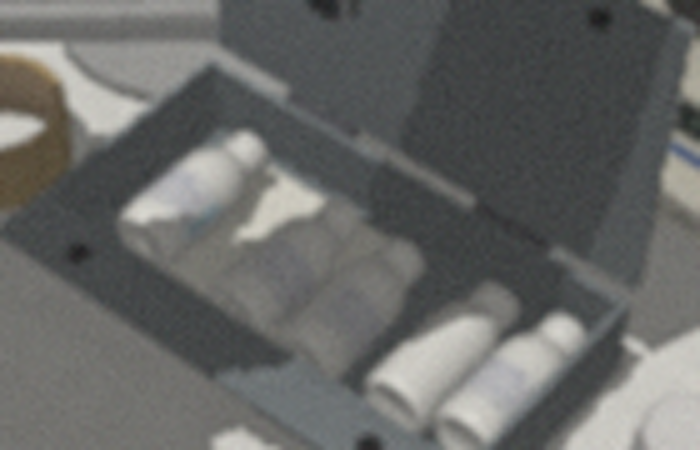

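View pics/k_d.png

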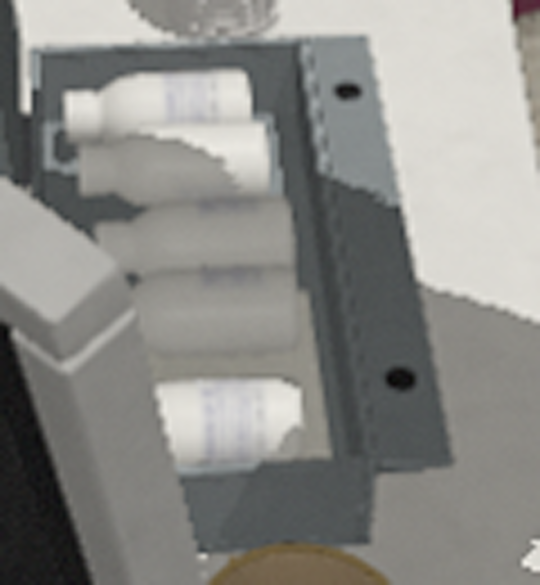

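All five bottles are clearly side by side on the floor in the wrist view (rows ~78, 142, 180, 220, 248). Next I check what is behind the lid before hooking it.

Run:
```python
from h import *
S,D,W=snap("l","scene","side","wrist")
p=np.load("case.npy")
for a,b in [((410,130),(157,188)),((383,140),(128,190)),((436,137),(180,190))]:
    P,g=tri(S,a,D,b); print(np.round(P,3),round(g,3),np.round(tocase(P)))
for a in (1.5,1.6,1.66,1.72): print(a,[np.round(proj(c,cw(p,[lidpt(a,199,0,0),lidpt(a,188,155,0),lidpt(a,188,-155,0),lidpt(a,170,105,5)]))).tolist() for c in (S,D,W)])
```

```text
[ 0.883 -0.226  0.121] 0.018 [365. -66. 121.]
[ 0.884 -0.173  0.111] 0.103 [369. -13. 111.]
[ 0.879 -0.293  0.097] 0.097 [ 358. -132.   97.]
1.5 [[[331.0, 139.0], [286.0, 118.0], [381.0, 168.0], [302.0, 129.0]], [[287.0, 146.0], [288.0, 202.0], [287.0, 111.0], [284.0, 191.0]], [[459.0, 222.0], [499.0, -120.0], [422.0, 411.0], [474.0, 24.0]]]
1.6 [[[336.0, 135.0], [291.0, 115.0], [385.0, 164.0], [306.0, 126.0]], [[277.0, 146.0], [277.0, 202.0], [278.0, 111.0], [275.0, 192.0]], [[495.0, 223.0], [542.0, -120.0], [448.0, 411.0], [504.0, 24.0]]]
1.66 [[[338.0, 132.0], [294.0, 113.0], [388.0, 162.0], [308.0, 125.0]], [[271.0, 147.0], [270.0, 202.0], [273.0, 111.0], [270.0, 193.0]], [[516.0, 222.0], [566.0, -118.0], [462.0, 410.0], [522.0, 24.0]]]
1.72 [[[341.0, 131.0], [296.0, 111.0], [390.0, 160.0], [311.0, 123.0]], [[265.0, 147.0], [264.0, 203.0], [268.0, 112.0], [264.0, 193.0]], [[535.0, 221.0], [589.0, -115.0], [476.0, 408.0], [538.0, 25.0]]]
```

View pics/l_side.png

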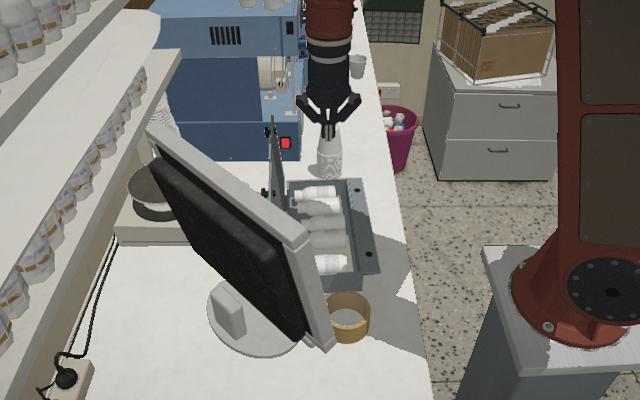

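View pics/l_scene.png

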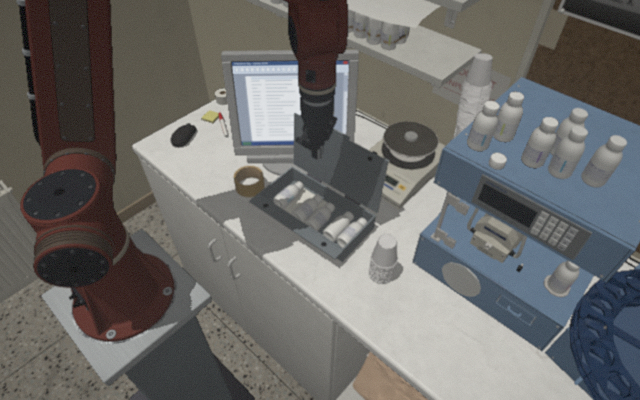

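```bash
python3 -m crank '[[0,0,-20,-0.1745,0],[0,0,-20,-0.1745,0],[0,0,0,-0.1745,0],[0,0,0,-0.1745,0],[0,0,0,-0.1745,0],[0,0,0,-0.1745,0],[0,0,0,-0.1745,0],[0,0,0,-0.1745,0],[0,0,0,-0.1745,0],[-35,5,0,0,0],[-35,5,0,0,0],[-36,4,0,0,0],[-36,4,0,0,0],[0,0,0,0,0]]'; python3 -c "
from h import *
where(); snap('m','scene','side','wrist')"
```

```text
t: 11.32
eef_pos: [0.6436, -0.173, 0.368]
eef_rot: [[-0.998, -0.057, -0.002], [-0.057, 0.998, 0.001], [0.002, 0.001, -1.0]]
ft_force: [-0.2, 0.1, -0.0]
width: -0.0002
t 11.32 TCP case mm [1.293e+02 3.000e-01 3.680e+02] yaw y vs case x 1.572 F [-0.2  0.1 -0. ] w -0.0002 q [-0.37  0.57  0.44  1.45  0.   -0.43]
```

View pics/m_side.png

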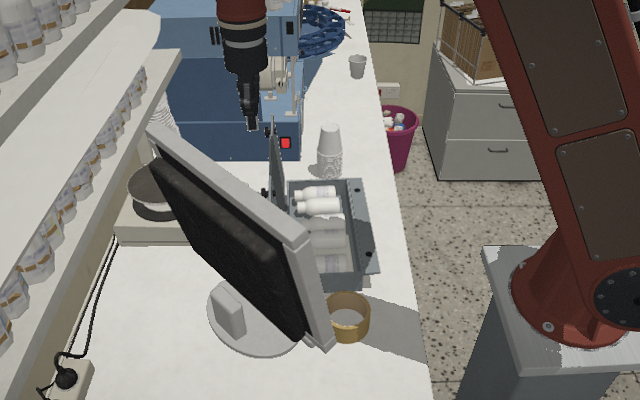

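View pics/m_wrist.png

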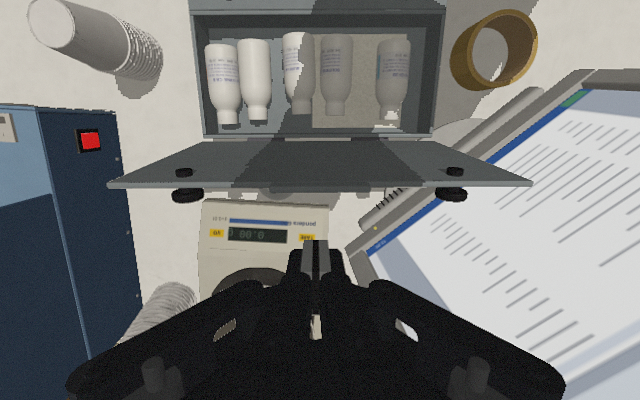

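Run:
```python
from h import *
prev=None
for a in [1.66]+list(np.arange(1.55,-0.01,-.1))+[0]:
    C=np.array(lidpt(a,165,0,5)); T=np.array([C[0]+11,C[2]+73])
    if prev is not None: print(round(a,2),np.round(T,1),"tool dx,dz",np.round(-(T-prev),1))
    else: print(np.round(T))
    prev=T
```

```text
[109. 294.]
1.55 [ 90.6 295.1] tool dx,dz [18.1 -1.2]
1.45 [ 74.1 294.4] tool dx,dz [16.5  0.7]
1.35 [ 57.7 292.1] tool dx,dz [16.3  2.3]
1.25 [ 41.7 288.2] tool dx,dz [16.   3.9]
1.15 [ 26.2 282.6] tool dx,dz [15.6  5.5]
1.05 [ 11.2 275.6] tool dx,dz [14.9  7. ]
0.95 [ -2.9 267.1] tool dx,dz [14.1  8.5]
0.85 [-16.1 257.3] tool dx,dz [13.2  9.9]
0.75 [-28.3 246.1] tool dx,dz [12.2 11.1]
0.65 [-39.3 233.8] tool dx,dz [11.  12.3]
0.55 [-49.1 220.5] tool dx,dz [ 9.7 13.3]
0.45 [-57.4 206.3] tool dx,dz [ 8.3 14.2]
0.35 [-64.3 191.3] tool dx,dz [ 6.9 15. ]
0.25 [-69.6 175.7] tool dx,dz [ 5.4 15.6]
0.15 [-73.4 159.6] tool dx,dz [ 3.8 16.1]
0.05 [-75.5 143.2] tool dx,dz [ 2.1 16.4]
0 [-76. 135.] tool dx,dz [0.5 8.2]
```

```bash
python3 -m crank '[[0,0,26,0,0],[0,0,25,0,0],[0,0,23,0,0],[10,0,0,0,0],[10,0,0,0,0],[9,0,0,0,0],[9,0,0,0,0],[16.5,0,0.5,0,0],[16.3,0,2.3,0,0],[16,0,4,0,0],[15.6,0,5.5,0,0],[15,0,7,0,0],[14,0,8.5,0,0],[13,0,10,0,0],[12,0,11,0,0],[0,0,0,0,0]]'; python3 -c "
from h import *
where(); snap('n','scene','side')"
```

```text
t: 13.48
eef_pos: [0.4846, -0.1823, 0.2471]
eef_rot: [[-0.998, -0.055, -0.001], [-0.055, 0.998, 0.0], [0.001, 0.0, -1.0]]
ft_force: [0.5, -0.1, 0.6]
width: -0.0003
t 13.47 TCP case mm [-30.   -0.  247.1] yaw y vs case x 1.57 F [ 0.5 -0.1  0.6] w -0.0003 q [-0.5   0.32 -0.27  0.98 -0.   -0.56]
```

View pics/n_side.png

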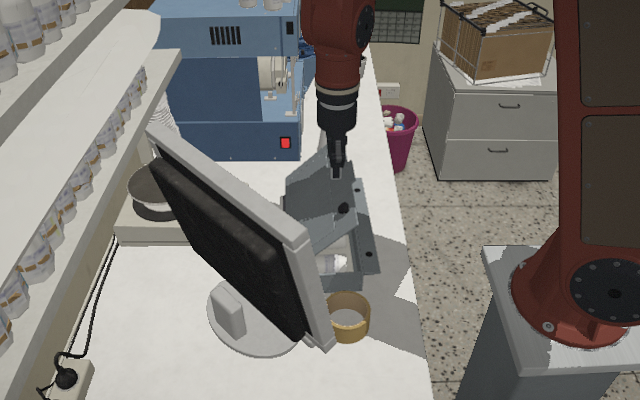

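View pics/n_scene.png

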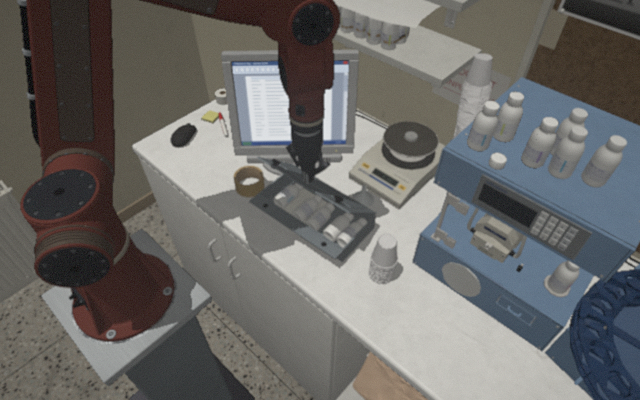

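```bash
python3 -m crank '[[10,0,12.5,0,0],[9.7,0,13.3,0,0],[8.3,0,14.2,0,0],[6.9,0,15,0,0],[5.4,0,15.6,0,0],[3.8,0,16,0,0],[2,0,12,0,0],[0,0,0,0,0]]'; python3 -c "
from h import *
where(); snap('o','scene','side')"
```

```text
t: 14.58
eef_pos: [0.4397, -0.1847, 0.1481]
eef_rot: [[-0.998, -0.056, -0.001], [-0.056, 0.998, 0.001], [0.001, 0.001, -1.0]]
ft_force: [-0.6, -0.4, 0.6]
width: 0.0
t 14.57 TCP case mm [-7.490e+01  1.000e-01  1.481e+02] yaw y vs case x 1.57 F [-0.6 -0.4  0.6] w 0.0 q [-0.55  0.36 -0.52  0.7   0.   -0.61]
```

View pics/o_side.png

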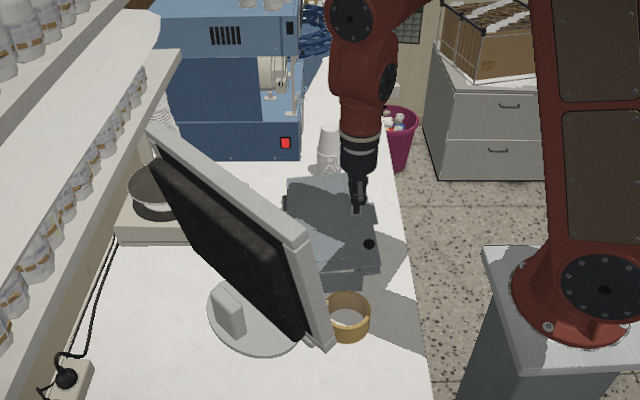

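Nearly shut; press down in small steps, watching the force.

```bash
python3 -m crank '[[2,0,4,0,0],[2,0,4,0,0],[2,0,3,0,0],[0,0,2,0,0],[0,0,1,0,0],[0,0,1,0,0],[0,0,0,0,0]]'; python3 -c "
from h import *
where()"
```

```text
t: 15.55
eef_pos: [0.4337, -0.1853, 0.1344]
eef_rot: [[-0.998, -0.056, -0.0], [-0.056, 0.998, -0.001], [0.0, -0.001, -1.0]]
ft_force: [-4.2, 1.1, 20.2]
width: 0.0004
t 15.55 TCP case mm [-81.   -0.2 134.4] yaw y vs case x 1.57 F [-4.2  1.1 20.2] w 0.0004 q [-0.56  0.37 -0.55  0.66 -0.   -0.61]
```

```bash
python3 -m crank '[[0,0,-15,0,0],[0,0,-25,0,0],[3,27,0,0,0],[3,26,0,0,0],[3,26,0,0,0],[2,26,0,0,0],[0,0,0,0,0]]'; python3 -c "
from h import *
where()
S,D,W=snap('q','scene','side','wrist')
p=np.load('case.npy')
for c in (S,D,W): print(np.round(proj(c,cw(p,[lidpt(0,170,105,15),lidpt(0,170,-105,15)])),1).tolist())
"
```

```text
t: 16.42
eef_pos: [0.4162, -0.0797, 0.1732]
eef_rot: [[-0.998, -0.058, -0.002], [-0.058, 0.998, 0.001], [0.002, 0.001, -1.0]]
ft_force: [0.1, -0.3, 0.2]
width: 0.0003
t 16.43 TCP case mm [-92.5 106.2 173.2] yaw y vs case x 1.573 F [ 0.1 -0.3  0.2] w 0.0003 q [-0.36  0.23 -0.61  0.72  0.   -0.42]
[[264.7, 202.0], [323.4, 241.0]]
[[368.7, 247.9], [357.1, 184.2]]
[[317.1, 235.0], [6.2, 235.1]]
```

View pics/q_wrist.png

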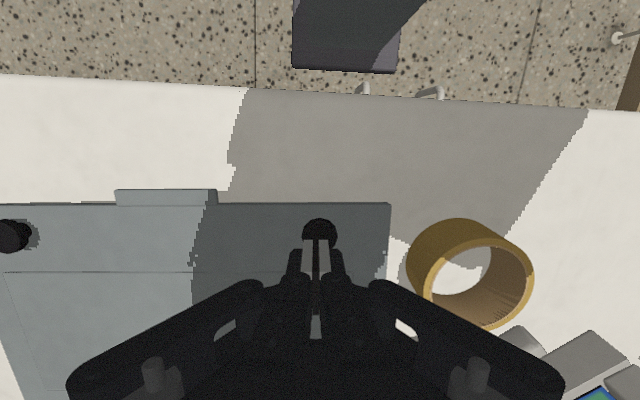

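View pics/q_scene.png

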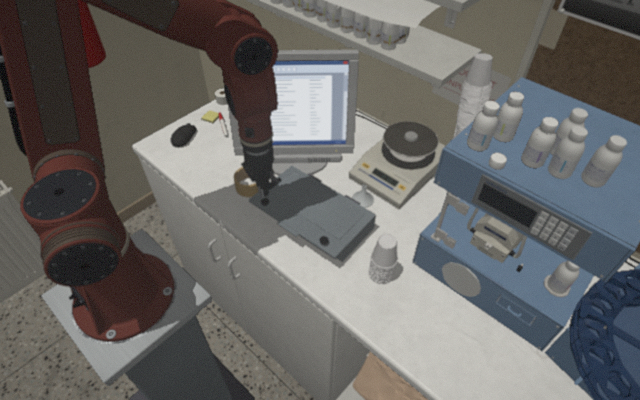

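View pics/q_side.png

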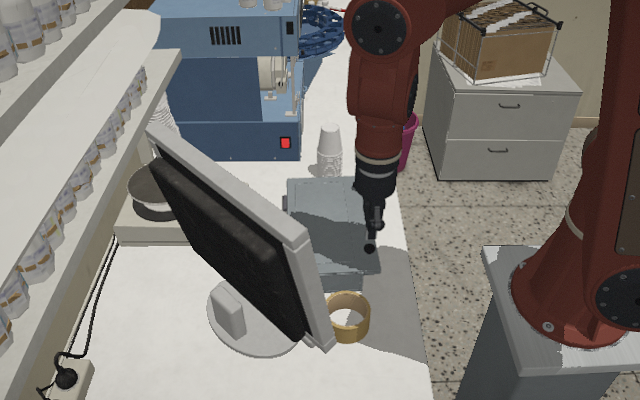

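```bash
python3 -m crank '[[0,0,12,0,0],[0,0,8,0,0],[0,0,4,0,0],[0,0,3,0,0],[0,0,3,0,0],[0,0,2,0,0],[0,0,0,0,0]]'; python3 -c "
from h import *
where()"
```

```text
t: 17.45
eef_pos: [0.4166, -0.0811, 0.1415]
eef_rot: [[-0.998, -0.056, -0.001], [-0.056, 0.998, -0.0], [0.001, -0.0, -1.0]]
ft_force: [-2.4, 1.3, 6.0]
width: 0.0001
t 17.45 TCP case mm [-92.2 104.8 141.5] yaw y vs case x 1.57 F [-2.4  1.3  6. ] w 0.0001 q [-0.36  0.28 -0.66  0.63 -0.   -0.42]
```

```bash
python3 -m crank '[[0,0,1,0,0],[0,0,1,0,0],[0,0,0,0,0]]'; python3 -c "
from h import *
where()"
```

```text
t: 17.82
eef_pos: [0.4167, -0.0811, 0.141]
eef_rot: [[-0.998, -0.056, -0.0], [-0.056, 0.998, -0.001], [0.0, -0.001, -1.0]]
ft_force: [-11.2, 2.5, 37.0]
width: -0.0001
t 17.82 TCP case mm [-92.1 104.8 141. ] yaw y vs case x 1.57 F [-11.2   2.5  37. ] w -0.0001 q [-0.36  0.28 -0.66  0.63 -0.   -0.42]
```

Bottomed out at 37 N (tip at 68 mm): the left stud is home. Now the right one.

```bash
python3 -m crank '[[0,0,-10,0,0],[0,0,-25,0,0],[0,-35,0,0,0],[0,-35,0,0,0],[0,-35,0,0,0],[0,-35,0,0,0],[0,-35,0,0,0],[0,-35,0,0,0],[0,0,0,0,0]]'; python3 -c "
from h import *
where();S,D,W=snap('r','scene','side','wrist')
p=np.load('case.npy')
print(np.round(proj(W,cw(p,[lidpt(0,170,105,7),lidpt(0,170,-105,15)])),1).tolist())"
```

```text
t: 18.95
eef_pos: [0.4289, -0.293, 0.1743]
eef_rot: [[-0.999, -0.053, 0.001], [-0.053, 0.999, -0.001], [-0.001, -0.001, -1.0]]
ft_force: [-0.3, 0.9, -0.5]
width: 0.0006
t 18.95 TCP case mm [ -91.7 -107.4  174.3] yaw y vs case x 1.568 F [-0.3  0.9 -0.5] w 0.0006 q [-0.74  0.39 -0.37  0.8  -0.   -0.79]
[[613.5, 229.5], [316.3, 235.2]]
```

View pics/r_wrist.png

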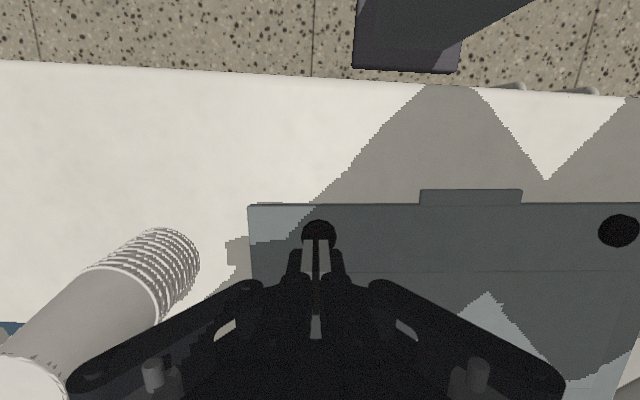

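```bash
python3 -m crank '[[0,0,12,0,0],[0,0,8,0,0],[0,0,4,0,0],[0,0,3,0,0],[0,0,3,0,0],[0,0,3,0,0],[0,0,1,0,0],[0,0,1,0,0],[0,0,0,0,0]]'; python3 -c "
from h import *
where()"
```

```text
t: 20.23
eef_pos: [0.4286, -0.2903, 0.1412]
eef_rot: [[-0.998, -0.056, 0.0], [-0.056, 0.998, -0.0], [-0.0, -0.0, -1.0]]
ft_force: [-6.7, 6.7, 26.3]
width: 0.0001
t 20.23 TCP case mm [ -91.9 -104.7  141.2] yaw y vs case x 1.571 F [-6.7  6.7 26.3] w 0.0001 q [-0.74  0.43 -0.42  0.72  0.   -0.79]
```

```bash
python3 -m crank '[[0,0,-10,0,0],[0,0,-30,0,0],[0,0,-45,0,0],[0,0,-45,0,0],[30,20,0,0,0],[30,30,0,0,0],[0,0,0,0,0],[0,0,0,0,0]]'
python3 - <<'E'
from h import *
where()
S,D=snap('u','scene','side'); p=np.load('case.npy')
cv2.imwrite("pics/u_dz.png",cv2.resize(D["frame"][150:310,260:400,::-1],None,fx=3.7,fy=3.7,interpolation=cv2.INTER_CUBIC))
for c,o,s,n in ((S,(230,140),3.5,"us"),(D,(260,150),3.7,"ud")):
    im=cv2.resize(c["frame"][o[1]:o[1]+160,o[0]:o[0]+(200 if n=="us" else 140),::-1],None,fx=s,fy=s,interpolation=cv2.INTER_CUBIC)
    for P in [lidpt(0,188,155,5),lidpt(0,188,-155,5),lidpt(0,170,105,12),lidpt(0,170,-105,12)]:
        q=(proj(c,cw(p,[P]))[0]-o)*s; cv2.circle(im,(int(q[0]),int(q[1])),2,(0,0,255),-1)
    cv2.imwrite(f"pics/{n}.png",im)
E
```

```text
t: 21.22
eef_pos: [0.3666, -0.2446, 0.2699]
eef_rot: [[-0.998, -0.056, 0.001], [-0.056, 0.998, -0.001], [-0.001, -0.001, -1.0]]
ft_force: [0.6, -0.4, 0.4]
width: -0.0003
t 21.23 TCP case mm [-151.2  -55.7  269.9] yaw y vs case x 1.57 F [ 0.6 -0.4  0.4] w -0.0003 q [-0.75  0.15 -0.42  0.99  0.   -0.81]
```

View pics/us.png

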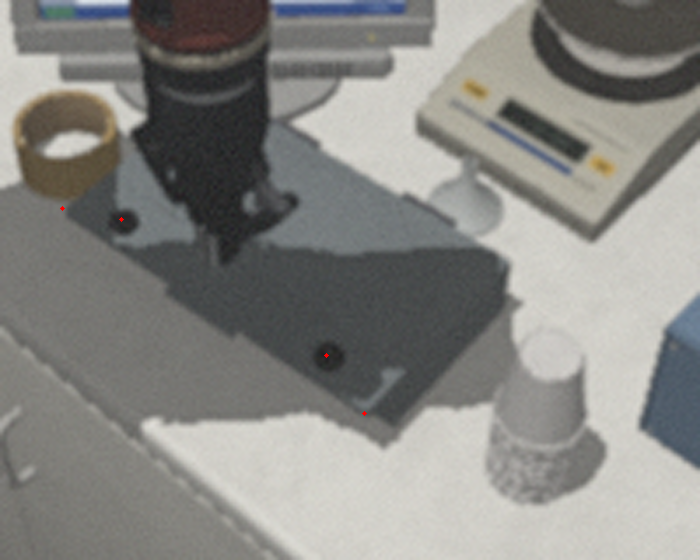

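View pics/ud.png

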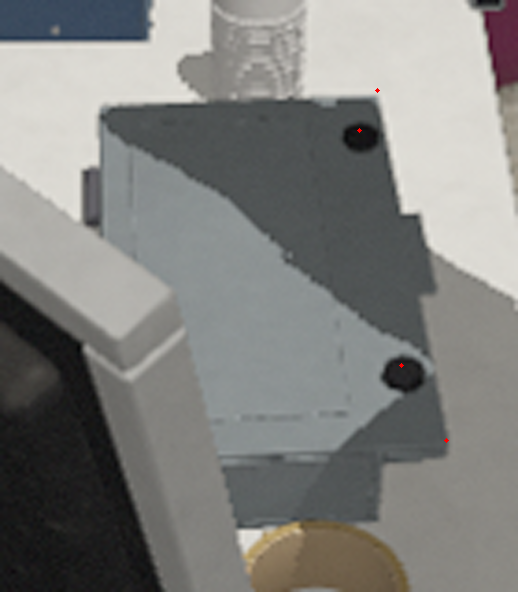

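```bash
python3 -c "
from h import *
print(ticket.close_job()); where()"
```

```text
the job is handed in; nothing more can be done
None
the job is handed in; nothing more can be done
```

The case is shut with both locking studs pressed home, and I handed the job in at about 21 s of the 72 s allowed. No verdict was reported.

**What I did:** I used the two fingers as a rake on the heap's left upper bottle. That pushed the two upper bottles to the right until all five lay on the floor in one layer. I then swung the lid shut from behind with the closed fingertips, pressed it flush, and pressed the left stud and then the right one.

**Last checks:**
- **Bottles:** before closing, the pictures showed five bottles side by side on the floor. They could not be seen once the lid was down.
- **Lid:** it bottomed out at 20 N with the fingertips at about 61.5 mm; the nominal flush height is 62 mm.
- **Studs:** both stopped hard with the fingertips at about 68 mm (nominal 69 mm), left at 37 N and right at 26 N. That puts the caps about 6.7 mm above the lid, against 7 mm when fully home.
- **Surroundings:** in the final pictures both caps sat flat on the lid, and the cups, funnel and tape were upright where they had been. The arm was clear of everything and reading under 1 N.

**Disagreement:** in the last side view, the lid's front corners and the caps were about 1.5 to 2.5 pixels from where my model put them. That is about the size of the error in my first fit of the case's position.

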